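Click the drip tray home under the brew bench

TASK

Slide the flat steel drip tray nose first under the low brew bench that the glass carafe stands on, and push it gently in until it clicks and stays caught against its springy bumper, then let go. Use only light hand pressure, never forcing the tray against the bench, and leave the carafe, canister and lid as they stand.

Things in the scene. Friction and masses are not known exactly. Their poses are not given: they have to be found in the camera images.
- bench: Low brew bench fixed to the shelf: wooden top 170 x 114 mm, 12 mm thick, upper face 33 mm above the shelf, on two steel side rails. A straight tunnel runs under it along its x axis: 94 mm wide, 21 mm high, its floor is the shelf. Origin: centre of the underside, at shelf height. +x points into the tunnel; the mouth is at x = -85 mm.
- mouth (a point): Middle of the tunnel mouth at shelf height (bench x = -85 mm), axes as the bench. The rail ends flare outward for 18 mm in front of it. More than 20 N between tray and bench (rails, bumper, catch and stop) is forcing.
- stop_zone (a point): Fixed mark on the tunnel's middle line at bench x = 14 mm. Hereabouts, unseen under the top, an end stop carries a sprung bumper (0.8 N per mm) and a catch. Its depth is set anew each time within 50 mm and not measured: the tray's nose first meets the bumper at bench x = -17 to 33 mm, is caught 6 mm deeper, and bottoms hard 9 mm after first touch.
- catch_zone (a point): Fixed mark at bench x = -10 mm, tunnel middle; near here the unseen sprung catch pin hangs from above (moves with the stop's setting). It rides up the tray's ridge, then drops behind it and holds the tray with the bumper squeezed. Passing it takes about 6 to 11 N of push in all; the push dips as it drops. Let go earlier and the tray is not caught.
- tray: Loose flat drip tray of brushed steel, 190 to 275 g, 180 mm long (x), 90 mm wide (y), 14 mm tall, lying on the shelf. Origin: centre of the underside. +x points to the nose, which goes in first. Near the nose a small ramped ridge stands 4 mm proud (18 mm over the shelf). At the tail stands a wooden grip.
- tray_nose (a point): Middle of the tray's front edge, at the underside, 90 mm ahead of the tray's centre.
- tray_grip (a point): Point in the upright wooden grip, 72 mm behind the tray's centre on its middle line, 34 mm above the underside. The grip is 14 mm wide (tray y), 24 mm long (tray x), from 14 to 46 mm above the shelf; it stays outside, 38 to 88 mm short of the mouth when the tray is caught.
- carafe: Empty glass carafe standing loose on the bench about 30 mm beyond its middle, 125 mm tall, 100 mm across, 350 g; origin at the centre of its underside. Leave alone.
- canister: Closed aluminium canister with a lid, 94 mm across, 152 mm tall; origin at the centre of its underside. Leave alone.
- lid: Grey silicone disc lid, 92 mm across, 19 mm tall, flat on the shelf; origin at the centre of its underside. Leave alone.
Not all that is in view belongs to the job. There is more than one size of the bench; the one meant has the size given above.

How it is judged:
By the outcome, as a careful person would: the job done as asked, in the order asked, and still so for the second after the job is handed in, with the robot touching nothing.
It also fails if it takes over 61 s, if anything falls off the work surface, if the arm or the gripper's body presses on something with over 40 N, if the wrist force passes 120 N, or if a joint passes its speed limit or range.

ROBOT

A 6-joint arm with a two-finger parallel gripper is mounted at the origin on the work surface. World frame = base frame: x ahead of the robot, y to its left, z up, the work surface at z = 0. Lengths are in m, angles in rad, forces in N, time in s.
With the tool pointing down it reaches from about 0.35 to 0.775 m from the base axis. Payload 7.3 kg.
Tool frame: the origin (TCP) lies on the centre line of the jaws, within the pads' length; the fingertips stand 11 mm ahead of it and the grasp point (between the pads) lies 8 mm behind it; y points along the fingers, z is the direction in which the jaws open and shut, and the axes are right-handed (so a half turn about y gives the same grasp; the last joint's range is limited). The gripper opens to 92 mm and grips with 3 to 60 N. Pads are 19 mm wide; open, the fingers measure 130 mm over their backs; the gripper's body (75 mm by 190 mm) begins 47 mm behind the grasp point.
Start: joints at [1.164, 0.342, 1.524, -0, 1.275, -0.146], TCP at [0.135, 0.507, 0.238] pointing down, gripper open.
Joint ranges: [-2.53, 2.53], [-0.77, 2.02], [0.04, 2.7], [-1, 4.14], [0.28, 2.66], [-3.11, 3.11]. Speed limits (rad/s): [2.57, 2.57, 3.14, 3.14, 3.14, 3.14].

INTERFACE

Orientations are given as [roll, pitch, yaw] about the fixed x, y, z axes, in that order (R = Rz(yaw) Ry(pitch) Rx(roll)).
In Python, from cell import robot, cams gives the robot as it stands.
- The arm moves only by the tool apply_moves, never from a script. Its argument "plan" is a list of rows, each a list of 7 numbers: the shift along the tool's x, y, z in m, then the turn, a rotation vector about the tool's x, y, z in degrees, then the gripper command: -1 is fully open, 1 is shut, values between are in proportion. A call has exactly 5 rows; each row is the pose to reach, as a shift and turn from the pose commanded when the call began, along the tool's axes at that moment; what a row does not reach only later rows make up. A row lasts 1/8 s, in which the tool goes at most 62.5 mm and 10.7 degrees, less where a joint would pass 70% of its speed; a pose out of reach is approached as far as the arm can. A call with a gripper value outside its range is refused whole. The fingers move at their own pace and stop on an object; "squeeze" is the grip in N (left out, the last holds). Time passes only in rows, so rows that repeat a pose let the fingers close, or fill a call up. It gives the time, the measured TCP pose, the force and the opening at its end, in the units of the state.
- robot.observe(): the state, without advancing time (a new reading comes with each control period).
- cams.read_camera(name): name is "scene" or "top" or "wrist"; returns the picture (480x640x3 uint8, blue, green, red); there is no depth.
- cams.calibration(name): a dict with "fx", "fy", "cx", "cy" (pixels), "extrinsics" (4x4, takes a point from world to camera coordinates); the wrist camera has in their place "T_tool_cam" (4x4, takes a point from camera to tool coordinates, whose origin is the TCP and whose axes are the tool frame's). Camera axes: x right, y up, looking along -z (the intrinsics and any distortion apply to the point x, -y, -z); pixel columns grow to the right and rows downward; lengths in m; the calibration is good to about 2 mm. A picture is of the moment at which its call begins: read the wrist's pose just before it. calibration takes no time and is no camera call.
- robot.hand_in(): hands the job in, once; it reports no verdict.
The state is a dict: "time": time; "qpos": joint angles; "qvel": joint speeds; "joint_efforts": joint torques, N m; "tool_pos": TCP position; "tool_rot": TCP orientation; "contact_force": force on the tool from outside, world axes, zero at the start; "torque": the same for the moment, N m; "opening": finger opening in m.
Only numpy, scipy, OpenCV 4.12 (cv2) and the standard library are available. Lean on these libraries where they do the work, as an engineer would, in place of code of your own. Each camera call takes 0.05 s, during which the arm holds its last target. There are 200 camera calls.

## Working session

There is one attempt and no reset: what is moved stays moved. The work goes in short steps, Python scripts to look and compute and a tool call to move; the robot and the scene stay as the last step left them, time stands still between calls to the robot, and variables do not carry over. Pictures are saved under pics/ and viewed, about 8 in all and at most 12, crops included, and the job is handed in when it is done.

Besides the shell and the picture viewer there is one more tool, called after ">>>" as name(argument=value, ...) on one line, values as JSON. apply_moves: Moves the arm, as the interface text tells. Its arguments: {"type":"object","properties":{"plan":{"type":"array","items":{"type":"array","items":{"type":"number"}}},"squeeze":{"type":"number"}},"required":["plan"]}

```bash
mkdir -p pics; ls; python3 - <<'E'
from cell import robot,cams
import cv2,numpy as np
a=cams.read_camera("scene");b=cams.read_camera("top")
cv2.imwrite("pics/scene.png",a);cv2.imwrite("pics/top.png",b)
s=robot.observe();print(s)
np.set_printoptions(precision=4,suppress=True)
for n in("scene","top","wrist"):print(n,cams.calibration(n))
E
```

```text
pics
{'time': 0.1, 'qpos': array([ 1.16401296e+00,  3.42685518e-01,  1.52488836e+00, -2.08092734e-05,
        1.27542231e+00, -1.46002515e-01]), 'qvel': array([-0.00068666, -0.00351548, -0.00104536, -0.00010338,  0.00209291,
       -0.00084484]), 'joint_efforts': array([ 1.99126598e-04, -4.32011247e+01, -2.44694960e+01,  7.19462684e-02,
        5.26215881e-02, -3.11277063e-05]), 'tool_pos': array([0.135213  , 0.50693695, 0.23710917]), 'tool_rot': array([-1.57218783e+00,  1.84505521e-04, -2.60774910e-01]), 'contact_force': array([-0.97166624, -0.09513645, -0.22425124]), 'torque': array([ 0.07223833, -0.00836701, -0.00892506]), 'opening': 0.09161701396146914}
scene {'fx': 524.5262811652898, 'fy': 524.5262811652898, 'cx': 325.2038610011202, 'cy': 244.57205342915327, 'extrinsics': array([[-0.8124,  0.583 , -0.0111,  0.4379],
       [-0.4351, -0.5934,  0.6771,  0.204 ],
       [ 0.3882,  0.5549,  0.7358, -1.2804],
       [ 0.    ,  0.    ,  0.    ,  1.    ]])}
top {'fx': 459.5417439009054, 'fy': 459.5417439009054, 'cx': 323.01295411857177, 'cy': 243.93768653188724, 'extrinsics': array([[ 0.0083, -0.9999,  0.0093, -0.0311],
       [ 0.9851,  0.0097,  0.1718, -0.568 ],
       [-0.1719,  0.0077,  0.9851, -1.1627],
       [ 0.    ,  0.    ,  0.    ,  1.    ]])}
wrist {'fx': 402.6105651148919, 'fy': 402.6105651148919, 'cx': 322.3196159864224, 'cy': 240.84460463184269, 'T_tool_cam': array([[-0.0001, -0.9632, -0.2689, -0.0724],
       [-0.0008,  0.2689, -0.9632, -0.1454],
       [ 1.    ,  0.0001, -0.0008,  0.0008],
       [ 0.    ,  0.    ,  0.    ,  1.    ]])}
```

View pics/top.png

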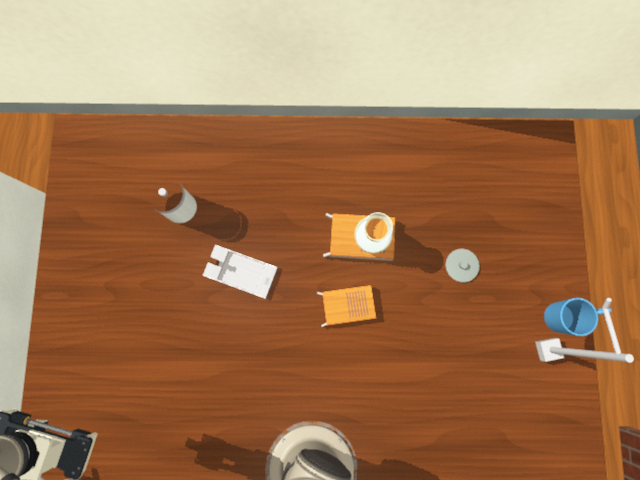

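View pics/scene.png

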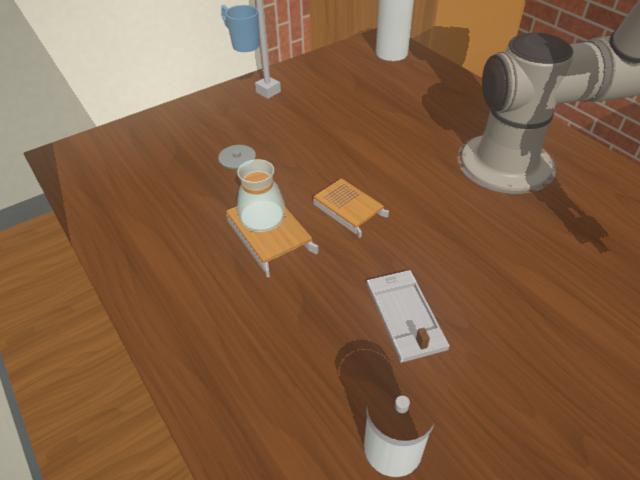

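The top view shows two bench candidates: the wooden bench with the carafe at (363,237), and a smaller one with a grille at (348,306). Only one tray, at (240,272), with its grip towards (215,263). I choose the carafe bench and will check its size in a close crop.

```bash
python3 - <<'E'
import cv2,numpy as np
b=cv2.imread("pics/top.png")
c=cv2.resize(b[200:310,195:405],None,fx=3.8,fy=3.8,interpolation=cv2.INTER_CUBIC)
cv2.imwrite("pics/c1.png",c);print(c.shape)
E
```

```text
(418, 798, 3)
```

View pics/c1.png

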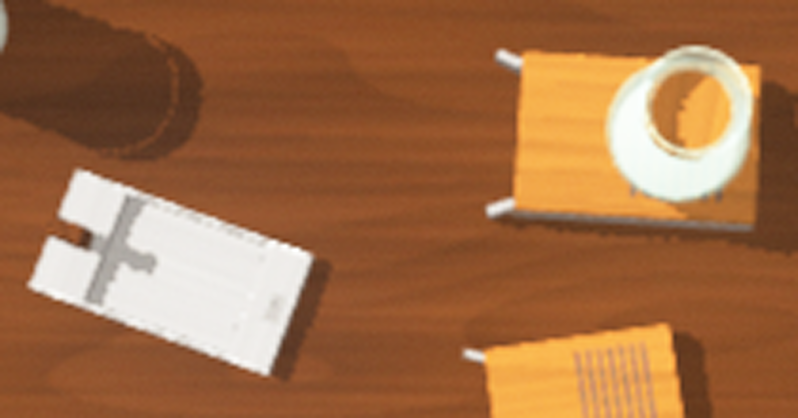

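```bash
cat > h.py <<'E'
import cv2,numpy as np
from cell import robot,cams
from scipy.spatial.transform import Rotation as R
from scipy.optimize import least_squares
np.set_printoptions(precision=4,suppress=True)
def cam(name):
    c=cams.calibration(name)
    if name=="wrist":
        s=robot.observe();T=np.eye(4);T[:3,:3]=R.from_euler('xyz',s['tool_rot']).as_matrix();T[:3,3]=s['tool_pos']
        W=T@np.array(c['T_tool_cam'])
    else: W=np.linalg.inv(c['extrinsics'])
    return c,W
def toz(c,W,uv,z):
    uv=np.atleast_2d(uv).astype(float)
    d=np.c_[(uv[:,0]-c['cx'])/c['fx'],-(uv[:,1]-c['cy'])/c['fy'],-np.ones(len(uv))]@W[:3,:3].T
    o=W[:3,3];return o+d*((z-o[2])/d[:,2])[:,None]
def proj(c,W,P):
    q=(np.atleast_2d(P)-W[:3,3])@W[:3,:3]
    return np.c_[c['cx']+c['fx']*q[:,0]/-q[:,2],c['cy']-c['fy']*q[:,1]/-q[:,2]]
def rect(P,L,Wd):  # corners order tail-left.. fits rectangle (x fwd,y left): TL(-,+) NL(+,+) NR(+,-) TR(-,-)
    M=np.array([[-L,Wd],[L,Wd],[L,-Wd],[-L,-Wd]])/2
    f=lambda p:((M@np.array([[np.cos(p[2]),np.sin(p[2])],[-np.sin(p[2]),np.cos(p[2])]])+p[:2])-P[:,:2]).ravel()
    c0=P[:,:2].mean(0);d=P[1]+P[2]-P[0]-P[3]
    r=least_squares(f,[*c0,np.arctan2(d[1],d[0])]);return r.x,r.fun
E
python3 - <<'E'
from h import *
c,W=cam("top")
k=lambda a:np.array(a)/3.8+[195-.5+.5/3.8,200-.5+.5/3.8]
t=toz(c,W,k([(78,170),(314,255),(270,376),(28,288)]),.014)
b=toz(c,W,k([(524,52),(760,66),(753,226),(514,208)]),.033)
s=toz(c,W,k([(488,350),(668,324),(684,418)]),.033);print("small len",np.linalg.norm(s[1]-s[0]))
for P,l,w in((t,.18,.09),(b,.17,.114)):
    print(P,[np.linalg.norm(P[i]-P[(i+1)%4]) for i in range(4)]);p,f=rect(P,l,w);print(p,np.degrees(p[2]),f)
E
```

```text
small len 0.12612638198616377
[[0.5704 0.266  0.014 ]
 [0.511  0.0963 0.014 ]
 [0.4255 0.1249 0.014 ]
 [0.4857 0.297  0.014 ]] [np.float64(0.17973377942563434), np.float64(0.09008063427094576), np.float64(0.18231485947550313), np.float64(0.09019005202855261)]
[ 0.4981  0.196  -1.9074] -109.28584572152026 [-0.      0.0002 -0.0001 -0.0001  0.0004  0.0011 -0.0003 -0.0012]
[[ 0.6555 -0.0511  0.033 ]
 [ 0.647  -0.2192  0.033 ]
 [ 0.532  -0.2122  0.033 ]
 [ 0.5431 -0.0446  0.033 ]] [np.float64(0.16829634231043555), np.float64(0.11524611474051037), np.float64(0.1678908829668469), np.float64(0.11255390331994151)]
[ 0.5944 -0.1318 -1.6295] -93.3607425814302 [ 0.0008  0.0009 -0.0007 -0.0008  0.0005 -0.0011 -0.0006  0.0011]
```

```bash
python3 - <<'E'
from h import *
c,W=cam("top");print(toz(c,W,[(163,192)],.15),toz(c,W,[(182,206)],.07),toz(c,W,[(375,233)],.095))
c,W=cam("scene");print(toz(c,W,[(402,404)],.15),toz(c,W,[(394,455)],0.02),toz(c,W,[(262,215)],.033))
# deltas to above grip
p=np.array([.4981,.196]);y=-1.9074;g=p-.072*np.array([np.cos(y),np.sin(y)]);print("grip",g)
s=robot.observe();Rt=R.from_euler('xyz',s['tool_rot'])
G=R.from_euler('xyz',[-np.pi/2,0,y])
for off in (0,):
  t=np.array([*g,.2]);print(Rt.inv().apply(t-s['tool_pos']),np.degrees((Rt.inv()*G).as_rotvec()))
E
```

```text
[[0.6763 0.3688 0.15  ]] [[0.662  0.3448 0.07  ]] [[ 0.5899 -0.1579  0.095 ]]
[[0.6797 0.3743 0.15  ]] [[0.6912 0.3883 0.02  ]] [[ 0.5907 -0.1577  0.033 ]]
grip [0.5219 0.264 ]
[ 0.4362  0.0372 -0.135 ] [ 0.0695 94.3447  0.0576]
```

>>> apply_moves(plan=[[0.048,0.003,-0.015,0,10.5,0,-1],[0.096,0.006,-0.03,0,21,0,-1],[0.144,0.01,-0.045,0,31.5,0,-1],[0.192,0.015,-0.06,0,42,0,-1],[0.24,0.02,-0.075,0,52,0,-1]])

```text
time: 0.72
tool_pos: [0.349, 0.3718, 0.2173]
tool_rot: [-1.571, 0.0, -1.174]
contact_force: [0.0, 0.7, -0.4]
opening: 0.0918
```

```bash
cat >> h.py <<'E'
def delta(t,yaw):
    s=robot.observe();Rt=R.from_euler('xyz',s['tool_rot'])
    print("t",s['time'],"pos",s['tool_pos'],"rot",np.degrees(s['tool_rot']),"F",s['contact_force'],"op",s['opening'])
    print("shift",Rt.inv().apply(np.array(t)-s['tool_pos']),"turn",np.degrees((Rt.inv()*R.from_euler('xyz',[-np.pi/2,0,yaw])).as_rotvec()))
E
python3 -c "
from h import *
delta([.5219,.264,.15],-1.9074)"
```

```text
t 0.725 pos [0.349  0.3718 0.2173] rot [-90.0212   0.0014 -67.2737] F [ 0.0182  0.7315 -0.3865] op 0.09180525671229409
shift [0.1663 0.0673 0.1178] turn [ 0.0208 42.0122  0.0064]
```

>>> apply_moves(plan=[[0.042,0.01,0.029,0,10.5,0,-1],[0.084,0.02,0.059,0,21,0,-1],[0.125,0.035,0.088,0,31.5,0,-1],[0.166,0.05,0.118,0,42,0,-1],[0.166,0.067,0.118,0,42,0,-1]])

```text
time: 1.35
tool_pos: [0.5243, 0.264, 0.1495]
tool_rot: [-1.57, -0.0, -1.908]
contact_force: [-0.8, 0.7, -0.2]
opening: 0.0919
```

```bash
python3 -c "
from h import *
delta([.5219,.264,.15],-1.9074)
c,W=cam('wrist');im=cams.read_camera('wrist')
print(proj(c,W,[[.5219,.264,.046],[.5219,.264,.015]]))
cv2.imwrite('pics/w1.png',im)"
```

```text
t 1.35 pos [0.5243 0.264  0.1495] rot [ -89.9582   -0.0064 -109.2947] F [-0.7605  0.6899 -0.2332] op 0.0919020727207249
shift [ 0.0008 -0.0005 -0.0022] turn [-0.0418 -0.0087  0.0064]
[[318.8518 247.7478]
 [319.2029 235.4529]]
```

View pics/w1.png

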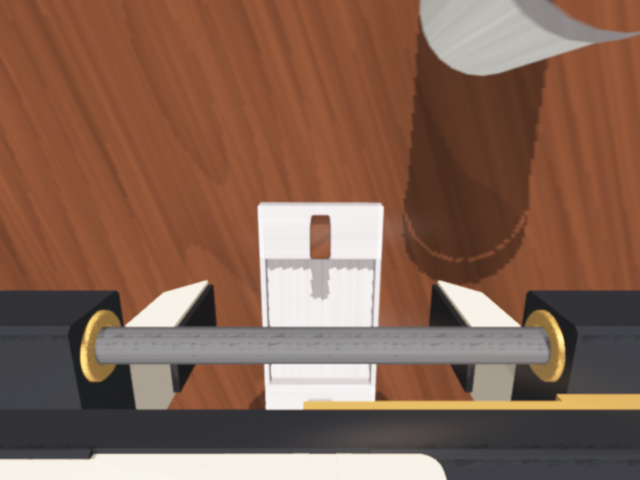

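The wrist view shows the grip at (320,236), centred between the open jaws, and the tray tail edge with corners (259,204) and (382,204). The canister at upper right is clear. I'll check the offsets numerically.

```bash
python3 -c "
from h import *
c,W=cam('wrist')
P=toz(c,W,[(259,204),(382,204)],.014);print(P,np.linalg.norm(P[0]-P[1]))
d=np.array([np.cos(-1.9074),np.sin(-1.9074),0]);g=np.array([.5219,.264,0])
d2=(P[0]-P[1]);print('yaw',np.degrees(np.arctan2(d2[1],d2[0])));m=P.mean(0);print('grip from tail',m+.018*d)
print(proj(c,W,[g-.012*d+[0,0,.014],g-.012*d+[0,0,.046],g+.012*d+[0,0,.046]]))
delta([.5219,.264,.029],-1.9074)
"
```

```text
[[0.4862 0.2999 0.014 ]
 [0.5676 0.2718 0.014 ]] 0.08609026595915231
yaw 160.92319515827086
grip from tail [0.521  0.2689 0.014 ]
[[323.9597 218.3988]
 [323.9343 229.4612]
 [323.7889 265.4728]]
t 1.4 pos [0.5215 0.2645 0.147 ] rot [ -90.2204   -0.1767 -109.1319] F [-1.3859  0.3327 -1.7669] op 0.09194267668975463
shift [-0.0001  0.118   0.001 ] turn [0.2201 0.1537 0.177 ]
```

>>> apply_moves(plan=[[-0.002,0.03,0.001,0,0,0,-0.5],[-0.002,0.06,0.001,0,0,0,-0.3],[-0.002,0.09,0.001,0,0,0,-0.3],[-0.002,0.109,0.001,0,0,0,-0.3],[-0.002,0.117,0.001,0,0,0,-0.3]], squeeze=10)

```text
time: 2.02
tool_pos: [0.5221, 0.2681, 0.0327]
tool_rot: [-1.573, -0.001, -1.901]
contact_force: [1.0, -0.4, 0.2]
opening: 0.06
```

```bash
python3 -c "
from h import *
delta([.5225,.2665,.029],-1.9074)"
```

```text
t 2.025 pos [0.5221 0.2681 0.0327] rot [ -90.1078   -0.0764 -108.9015] F [ 1.0478 -0.3582  0.2386] op 0.060000877851012366
shift [0.0014 0.0037 0.0009] turn [0.1075 0.3844 0.0768]
```

Good position. Close with a light squeeze.

>>> apply_moves(plan=[[0,0.002,0,0,0,0,1],[0,0.002,0,0,0,0,1],[0,0.002,0,0,0,0,1],[0,0.002,0,0,0,0,1],[0,0.002,0,0,0,0,1]], squeeze=15)

```text
time: 2.65
tool_pos: [0.5233, 0.268, 0.032]
tool_rot: [-1.57, 0.0, -1.901]
contact_force: [1.0, -0.2, -0.1]
opening: 0.0141
```

```bash
python3 -c "
from h import *
delta([.5225,.2665,.029],-1.9074)
c,W=cam('wrist');im=cams.read_camera('wrist')
cv2.imwrite('pics/w2.png',im)"
```

```text
t 2.65 pos [0.5233 0.268  0.032 ] rot [ -89.969     0.0276 -108.942 ] F [ 0.976  -0.1536 -0.1054] op 0.014139395421940513
shift [ 0.0017  0.003  -0.0003] turn [-0.031   0.3439 -0.0277]
```

View pics/w2.png

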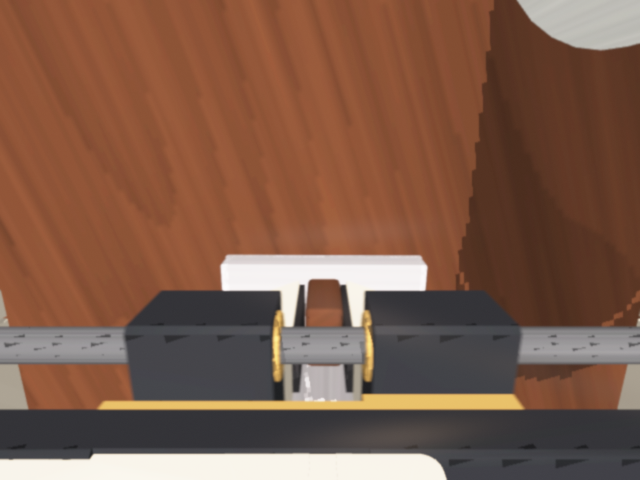

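>>> apply_moves(plan=[[0.006,0,0.02,0,-2,0,1],[0.014,0,0.045,0,-5,0,1],[0.024,0,0.07,0,-9,0,1],[0.037,0,0.092,0,-12,0,1],[0.05,0,0.108,0,-14,0,1]])

```text
time: 3.32
tool_pos: [0.6095, 0.1854, 0.032]
tool_rot: [-1.571, 0.001, -1.656]
contact_force: [-1.0, 1.9, 2.6]
opening: 0.0136
```

```bash
python3 -c "
from h import *
delta([.6106,.1448,.032],np.radians(-93.36))"
```

```text
t 3.325 pos [0.6095 0.1854 0.032 ] rot [-90.0042   0.0545 -94.9065] F [-1.0073  1.8827  2.6218] op 0.013646952724942873
shift [ 0.0403 -0.      0.0045] turn [ 0.0034 -1.5465 -0.0545]
```

>>> apply_moves(plan=[[0.01,0,0.001,0,-0.4,0,1],[0.02,0,0.002,0,-0.8,0,1],[0.03,0,0.003,0,-1.2,0,1],[0.038,0,0.004,0,-1.5,0,1],[0.04,0,0.0045,0,-1.5,0,1]])

```text
time: 3.95
tool_pos: [0.61, 0.1452, 0.032]
tool_rot: [-1.571, 0.0, -1.631]
contact_force: [-0.1, 3.6, 4.4]
opening: 0.0136
```

```bash
python3 -c "
from h import *
delta([.6106,.1448,.032],np.radians(-93.36))
im=cams.read_camera('top')
cv2.imwrite('pics/top2.png',im)
cv2.imwrite('pics/c2.png',cv2.resize(im[195:285,245:405],None,fx=5,fy=5,interpolation=cv2.INTER_CUBIC))"
```

```text
t 3.95 pos [0.61   0.1452 0.032 ] rot [-89.9937   0.0208 -93.4652] F [-0.1494  3.6348  4.4499] op 0.01359417732244487
shift [0.0003 0.     0.0006] turn [-0.0063 -0.1052 -0.0208]
```

View pics/c2.png

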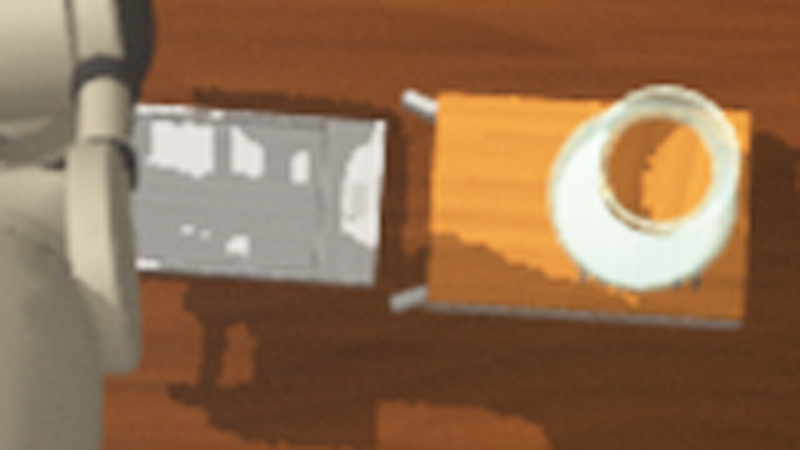

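```bash
python3 -c "
from h import *
c,W=cam('top')
k=lambda a:np.array(a)/5+[245-.4,195-.4]
b=toz(c,W,k([(439,92),(751,111),(742,325),(428,304)]),.033)
p,f=rect(b,.17,.114);print(p,np.degrees(p[2]),f)
t=toz(c,W,k([(386,121),(376,286),(215,108),(140,268)]),.014)
print(np.linalg.norm(t[0]-t[1]),[np.degrees(np.arctan2(*(t[i]-t[j])[1::-1])) for i,j in((0,2),(1,3))])
for p in(p,[.5944,-.1318,-1.6295]):
  co,si=np.cos(p[2]),np.sin(p[2]);M=np.array([[co,si],[-si,co]])
  print('bench frame nose L,R',(t[:2,:2]-p[:2])@M.T,'mid',((t[:2,:2]-p[:2])@M.T).mean(0),'nose from TCP', M@(np.array([.61,.1452])-p[:2])+[.162,0])
"
```

```text
[ 0.5937 -0.1322 -1.625 ] -93.10384535643776 [-0.0011  0.0004 -0.0015 -0.0004  0.0016 -0.0012  0.0011  0.0013]
0.09172978256743589 [np.float64(-93.858735335288), np.float64(-93.8568343796317)]
bench frame nose L,R [[-0.1124  0.0446]
 [-0.1121 -0.0471]] mid [-0.1122 -0.0013] nose from TCP [-0.1158  0.0012]
bench frame nose L,R [[-0.1122  0.0434]
 [-0.1115 -0.0483]] mid [-0.1118 -0.0024] nose from TCP [-0.1154 -0.0007]
```

>>> apply_moves(plan=[[0,-0.0006,0.001,0,-0.2,0,1],[0.006,-0.0006,0.0018,0,-0.2,0,1],[0.014,-0.0006,0.0018,0,-0.2,0,1],[0.022,-0.0006,0.0018,0,-0.2,0,1],[0.026,-0.0006,0.0018,0,-0.2,0,1]])

```text
time: 4.62
tool_pos: [0.6101, 0.1183, 0.032]
tool_rot: [-1.571, -0.0, -1.628]
contact_force: [-0.6, 1.8, -0.5]
opening: 0.014
```

```bash
python3 -c "
from h import *
delta([.6106,.1448,.032],np.radians(-93.36))
im=cams.read_camera('top')
cv2.imwrite('pics/top3.png',im)
cv2.imwrite('pics/c3.png',cv2.resize(im[210:270,270:350],None,fx=10,fy=10,interpolation=cv2.INTER_CUBIC))"
```

```text
t 4.625 pos [0.6101 0.1183 0.032 ] rot [-90.0305  -0.0129 -93.2797] F [-0.5689  1.7867 -0.5168] op 0.01399328003912608
shift [-0.0264  0.     -0.001 ] turn [0.0305 0.0803 0.0129]
```

View pics/c3.png

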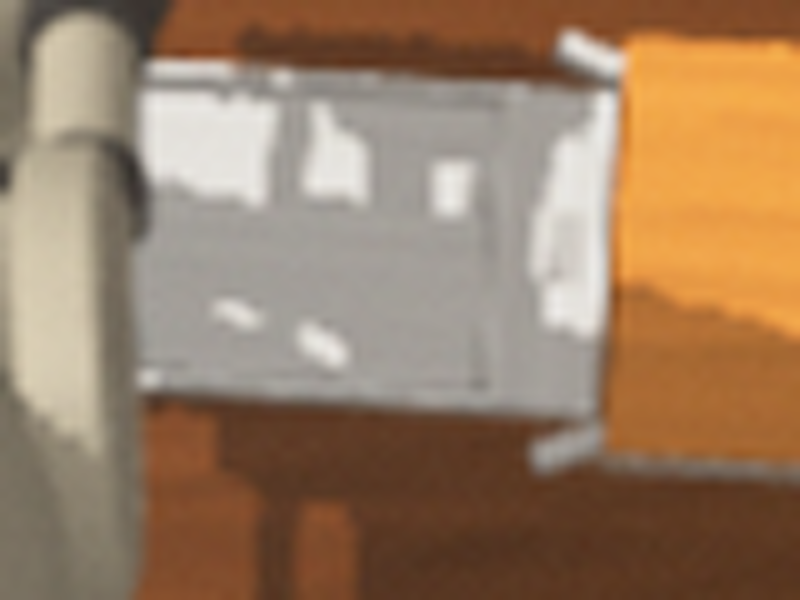

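Nose corners lie at about (612,82) and (597,415) in the crop. They sit between the flared rail ends (620,72) and (600,420) with roughly equal gaps, so I go on gently.

>>> apply_moves(plan=[[0.003,0,0,0,0,0,1],[0.006,0,0,0,0,0,1],[0.009,0,0,0,0,0,1],[0.012,0,0,0,0,0,1],[0.015,0,0,0,0,0,1]])

```text
time: 5.3
tool_pos: [0.6094, 0.1042, 0.0323]
tool_rot: [-1.571, 0.0, -1.627]
contact_force: [0.9, 1.1, -2.0]
opening: 0.0136
```

>>> apply_moves(plan=[[0.003,0,0,0,0,0,1],[0.006,0,0,0,0,0,1],[0.009,0,0,0,0,0,1],[0.012,0,0,0,0,0,1],[0.015,0,0,0,0,0,1]])

```text
time: 5.92
tool_pos: [0.6086, 0.0892, 0.0323]
tool_rot: [-1.571, 0.0, -1.627]
contact_force: [-0.2, -0.1, -2.0]
opening: 0.0138
```

```bash
python3 -c "
from h import *
delta([.6106,.1448,.032],np.radians(-93.36));print(robot.observe()['torque'])"
```

```text
t 5.925 pos [0.6086 0.0892 0.0323] rot [-89.9969   0.0054 -93.2422] F [-0.2254 -0.1475 -2.0114] op 0.013833138253201777
shift [-0.0556  0.0003 -0.0011] turn [-0.003   0.1178 -0.0054]
[ 0.0868  0.0454 -0.0275]
```

>>> apply_moves(plan=[[0.005,0.0001,0,0,0,0,1],[0.01,0.0002,0,0,0,0,1],[0.015,0.0002,0,0,0,0,1],[0.02,0.0002,0,0,0,0,1],[0.025,0.0002,0,0,0,0,1]])

```text
time: 6.55
tool_pos: [0.6072, 0.0641, 0.0321]
tool_rot: [-1.571, 0.0, -1.627]
contact_force: [-0.1, 0.0, -2.7]
opening: 0.0138
```

>>> apply_moves(plan=[[0.002,0,0,0,0,0,1],[0.004,0,0,0,0,0,1],[0.006,0,0,0,0,0,1],[0.008,0,0,0,0,0,1],[0.01,0,0,0,0,0,1]])

```text
time: 7.18
tool_pos: [0.6066, 0.0544, 0.0321]
tool_rot: [-1.571, 0.0, -1.627]
contact_force: [0.6, -0.1, -1.1]
opening: 0.0143
```

>>> apply_moves(plan=[[0.0005,0,0,0,0,0,1],[0.001,0,0,0,0,0,1],[0.0015,0,0,0,0,0,1],[0.002,0,0,0,0,0,1],[0.0025,0,0,0,0,0,1]])

```text
time: 7.8
tool_pos: [0.6065, 0.0519, 0.0322]
tool_rot: [-1.571, 0.0, -1.627]
contact_force: [0.1, 0.5, -1.5]
opening: 0.0139
```

>>> apply_moves(plan=[[0.0005,0,0,0,0,0,1],[0.001,0,0,0,0,0,1],[0.0015,0,0,0,0,0,1],[0.002,0,0,0,0,0,1],[0.0025,0,0,0,0,0,1]])

```text
time: 8.43
tool_pos: [0.6063, 0.0494, 0.0321]
tool_rot: [-1.571, 0.0, -1.627]
contact_force: [0.2, 1.0, -2.3]
opening: 0.0141
```

>>> apply_moves(plan=[[0.0005,0,0,0,0,0,1],[0.001,0,0,0,0,0,1],[0.0015,0,0,0,0,0,1],[0.002,0,0,0,0,0,1],[0.0025,0,0,0,0,0,1]])

```text
time: 9.05
tool_pos: [0.6062, 0.0469, 0.0321]
tool_rot: [-1.571, 0.0, -1.627]
contact_force: [0.5, 0.4, -0.7]
opening: 0.0138
```

```bash
python3 -c "
from h import *
for i in range(4):
  cams.read_camera('wrist');print(robot.observe()['contact_force'])"
```

```text
[ 1.3693  1.253  -1.6147]
[-0.0129 -0.3656 -2.4876]
[ 0.0228  0.6238 -1.6628]
[-0.4508  0.0353 -2.3261]
```

>>> apply_moves(plan=[[0.0006,0,0,0,0,0,1],[0.0012,0,0,0,0,0,1],[0.0018,0,0,0,0,0,1],[0.0024,0,0,0,0,0,1],[0.003,0,0,0,0,0,1]])

```text
time: 9.88
tool_pos: [0.606, 0.0439, 0.0321]
tool_rot: [-1.571, 0.0, -1.627]
contact_force: [0.1, 0.8, -1.9]
opening: 0.0141
```

>>> apply_moves(plan=[[0.0005,0,0,0,0,0,1],[0.001,0,0,0,0,0,1],[0.0015,0,0,0,0,0,1],[0.002,0,0,0,0,0,1],[0.0025,0,0,0,0,0,1]])

```text
time: 10.5
tool_pos: [0.6059, 0.0416, 0.0321]
tool_rot: [-1.571, 0.0, -1.627]
contact_force: [-0.3, 1.9, -1.6]
opening: 0.014
```

>>> apply_moves(plan=[[0.0004,0,0,0,0,0,1],[0.0008,0,0,0,0,0,1],[0.0012,0,0,0,0,0,1],[0.0016,0,0,0,0,0,1],[0.002,0,0,0,0,0,1]])

```text
time: 11.12
tool_pos: [0.6058, 0.0394, 0.0321]
tool_rot: [-1.571, 0.0, -1.627]
contact_force: [0.1, 1.6, -1.1]
opening: 0.0137
```

>>> apply_moves(plan=[[0.0004,0,0,0,0,0,1],[0.0008,0,0,0,0,0,1],[0.0012,0,0,0,0,0,1],[0.0016,0,0,0,0,0,1],[0.002,0,0,0,0,0,1]])

```text
time: 11.75
tool_pos: [0.6056, 0.0374, 0.0321]
tool_rot: [-1.571, 0.0, -1.627]
contact_force: [0.8, 2.2, -1.0]
opening: 0.0135
```

>>> apply_moves(plan=[[0.0003,0,0,0,0,0,1],[0.0006,0,0,0,0,0,1],[0.0009,0,0,0,0,0,1],[0.0012,0,0,0,0,0,1],[0.0015,0,0,0,0,0,1]])

```text
time: 12.38
tool_pos: [0.6056, 0.0359, 0.0321]
tool_rot: [-1.571, 0.0, -1.627]
contact_force: [0.0, 2.2, -0.6]
opening: 0.0141
```

>>> apply_moves(plan=[[0.0004,0,0,0,0,0,1],[0.0008,0,0,0,0,0,1],[0.0012,0,0,0,0,0,1],[0.0016,0,0,0,0,0,1],[0.002,0,0,0,0,0,1]])

```text
time: 13.0
tool_pos: [0.6055, 0.0341, 0.0321]
tool_rot: [-1.571, 0.0, -1.627]
contact_force: [0.2, 4.1, -1.6]
opening: 0.0138
```

```bash
python3 -c "
from h import *
for i in range(3):
  cams.read_camera('wrist');s=robot.observe();print(s['contact_force'],s['torque'],s['tool_pos'])"
```

```text
[ 0.055   3.6865 -2.2085] [ 0.5241  0.0852 -0.0919] [0.6054 0.034  0.0321]
[ 0.423   3.3492 -1.7951] [0.4342 0.029  0.0033] [0.6054 0.034  0.0321]
[-0.7432  4.3191 -1.6273] [0.5156 0.0651 0.0095] [0.6055 0.0341 0.0321]
```

>>> apply_moves(plan=[[0.0003,0,0,0,0,0,1],[0.0006,0,0,0,0,0,1],[0.0009,0,0,0,0,0,1],[0.0012,0,0,0,0,0,1],[0.0012,0,0,0,0,0,1]])

```text
time: 13.78
tool_pos: [0.6054, 0.0325, 0.0321]
tool_rot: [-1.571, -0.0, -1.627]
contact_force: [0.7, 0.6, -0.6]
opening: 0.0136
```

```bash
python3 -c "
from h import *
for i in range(3):
  cams.read_camera('wrist');s=robot.observe();print(s['contact_force'],s['torque'],s['tool_pos'])"
```

```text
[ 0.1949  1.2202 -2.2831] [0.1034 0.1401 0.0384] [0.6054 0.0325 0.0321]
[-0.1984  0.4422 -1.7493] [0.0739 0.1145 0.0178] [0.6054 0.0325 0.0321]
[-0.0687  0.1553 -1.5015] [0.0465 0.0884 0.0005] [0.6053 0.0325 0.0321]
```

>>> apply_moves(plan=[[0.0002,0,0,0,0,0,1],[0.0004,0,0,0,0,0,1],[0.0006,0,0,0,0,0,1],[0.0008,0,0,0,0,0,1],[0.0008,0,0,0,0,0,1]])

```text
time: 14.55
tool_pos: [0.6054, 0.032, 0.0321]
tool_rot: [-1.571, 0.0, -1.627]
contact_force: [0.1, 2.2, -1.3]
opening: 0.0138
```

>>> apply_moves(plan=[[-0.0004,0,0,0,0,0,1],[-0.0008,0,0,0,0,0,1],[-0.0012,0,0,0,0,0,1],[-0.0016,0,0,0,0,0,1],[-0.002,0,0,0,0,0,1]])

```text
time: 15.18
tool_pos: [0.6055, 0.0339, 0.0321]
tool_rot: [-1.571, -0.0, -1.627]
contact_force: [-0.2, -1.1, -2.8]
opening: 0.0141
```

```bash
python3 -c "
from h import *
for i in range(3):
  cams.read_camera('wrist');s=robot.observe();print(s['contact_force'],s['torque'],s['tool_pos'])"
```

```text
[ 0.4518 -1.7404 -1.9367] [-0.1678  0.1482 -0.0155] [0.6055 0.034  0.0321]
[-1.1241 -1.1074 -1.9145] [-0.2276  0.1373  0.0315] [0.6054 0.034  0.0321]
[ 0.2514 -1.7273 -2.4509] [-0.184   0.1617 -0.0182] [0.6055 0.034  0.0321]
```

>>> apply_moves(plan=[[-0.0004,0,0,0,0,0,1],[-0.0008,0,0,0,0,0,1],[-0.0012,0,0,0,0,0,1],[-0.0016,0,0,0,0,0,1],[-0.002,0,0,0,0,0,1]])

```text
time: 15.95
tool_pos: [0.6056, 0.036, 0.0322]
tool_rot: [-1.571, 0.0, -1.627]
contact_force: [-1.0, -0.8, -1.7]
opening: 0.0142
```

```bash
python3 -c "
from h import *
for i in range(3):
  cams.read_camera('wrist');s=robot.observe();print(s['contact_force'],s['torque'],s['tool_pos'])"
```

```text
[ 0.9241 -1.1603 -1.2954] [-0.2137  0.1649  0.0424] [0.6056 0.036  0.0321]
[-1.3895 -0.7052 -1.3506] [-0.1624  0.073   0.0179] [0.6056 0.036  0.0322]
[-0.0356 -0.6497 -1.5635] [-0.1071  0.098   0.0251] [0.6056 0.036  0.0321]
```

>>> apply_moves(plan=[[0.0009,0,0,0,0,0,1],[0.0018,0,0,0,0,0,1],[0.0027,0,0,0,0,0,1],[0.0036,0,0,0,0,0,1],[0.0042,0,0,0,0,0,1]])

```text
time: 16.73
tool_pos: [0.6053, 0.0316, 0.0321]
tool_rot: [-1.571, -0.0, -1.627]
contact_force: [-0.7, 2.7, -1.2]
opening: 0.0139
```

>>> apply_moves(plan=[[0.0003,0,0,0,0,0,1],[0.0006,0,0,0,0,0,1],[0.0009,0,0,0,0,0,1],[0.0012,0,0,0,0,0,1],[0.0012,0,0,0,0,0,1]])

```text
time: 17.35
tool_pos: [0.6052, 0.0305, 0.0321]
tool_rot: [-1.571, 0.0, -1.627]
contact_force: [0.2, 1.5, -0.9]
opening: 0.0138
```

>>> apply_moves(plan=[[0.0005,0,0,0,0,0,1],[0.001,0,0,0,0,0,1],[0.0015,0,0,0,0,0,1],[0.002,0,0,0,0,0,1],[0.002,0,0,0,0,0,1]])

```text
time: 17.98
tool_pos: [0.6051, 0.0286, 0.0321]
tool_rot: [-1.571, 0.0, -1.627]
contact_force: [-1.2, 2.4, -1.6]
opening: 0.0141
```

>>> apply_moves(plan=[[0.0005,0,0,0,0,0,1],[0.001,0,0,0,0,0,1],[0.0015,0,0,0,0,0,1],[0.002,0,0,0,0,0,1],[0.002,0,0,0,0,0,1]])

```text
time: 18.6
tool_pos: [0.605, 0.0267, 0.0321]
tool_rot: [-1.571, 0.0, -1.627]
contact_force: [0.2, 3.2, -0.8]
opening: 0.0141
```

>>> apply_moves(plan=[[0.0004,0,0,0,0,0,1],[0.0008,0,0,0,0,0,1],[0.0012,0,0,0,0,0,1],[0.0016,0,0,0,0,0,1],[0.0016,0,0,0,0,0,1]])

```text
time: 19.23
tool_pos: [0.6049, 0.0251, 0.0321]
tool_rot: [-1.571, 0.0, -1.627]
contact_force: [-0.8, 5.3, -1.2]
opening: 0.0137
```

```bash
python3 -c "
from h import *
for i in range(2):
  cams.read_camera('wrist');s=robot.observe();print(s['contact_force'],s['torque'],s['tool_pos'])"
```

```text
[-0.1138  5.7532 -1.4991] [ 0.8096  0.0745 -0.0293] [0.6049 0.0251 0.0321]
[-0.515   4.8809  0.1271] [ 0.7702  0.1022 -0.0091] [0.6049 0.0251 0.0321]
```

>>> apply_moves(plan=[[0.0003,0,0,0,0,0,1],[0.0006,0,0,0,0,0,1],[0.0009,0,0,0,0,0,1],[0.001,0,0,0,0,0,1],[0.001,0,0,0,0,0,1]])

```text
time: 19.95
tool_pos: [0.6049, 0.0243, 0.0321]
tool_rot: [-1.571, 0.0, -1.627]
contact_force: [-0.3, 5.6, -0.9]
opening: 0.014
```

>>> apply_moves(plan=[[0.0003,0,0,0,0,0,1],[0.0006,0,0,0,0,0,1],[0.0009,0,0,0,0,0,1],[0.001,0,0,0,0,0,1],[0.001,0,0,0,0,0,1]])

```text
time: 20.58
tool_pos: [0.6048, 0.023, 0.0321]
tool_rot: [-1.571, 0.0, -1.627]
contact_force: [-0.1, 4.6, -0.1]
opening: 0.0139
```

>>> apply_moves(plan=[[0.0003,0,0,0,0,0,1],[0.0006,0,0,0,0,0,1],[0.0008,0,0,0,0,0,1],[0.0008,0,0,0,0,0,1],[0.0008,0,0,0,0,0,1]])

```text
time: 21.2
tool_pos: [0.6048, 0.0225, 0.0322]
tool_rot: [-1.571, 0.0, -1.627]
contact_force: [-0.1, 6.6, -1.0]
opening: 0.0139
```

```bash
python3 -c "
from h import *
for i in range(3):
  cams.read_camera('wrist');s=robot.observe();print(s['contact_force'],s['torque'],s['tool_pos'])"
```

```text
[ 0.2054  5.6574 -1.1729] [ 0.9011  0.1439 -0.0052] [0.6048 0.0224 0.0321]
[-0.3022  5.807  -0.5192] [ 0.9694  0.1319 -0.036 ] [0.6048 0.0225 0.0321]
[-0.2523  6.107  -0.8546] [ 0.9727  0.1211 -0.0572] [0.6048 0.0225 0.0321]
```

>>> apply_moves(plan=[[0.0003,0,0,0,0,0,1],[0.0006,0,0,0,0,0,1],[0.0008,0,0,0,0,0,1],[0.0008,0,0,0,0,0,1],[0.0008,0,0,0,0,0,1]])

```text
time: 21.98
tool_pos: [0.6047, 0.0218, 0.0322]
tool_rot: [-1.571, 0.001, -1.627]
contact_force: [-0.2, 6.5, -0.3]
opening: 0.014
```

```bash
python3 -c "
from h import *
for i in range(3):
  cams.read_camera('wrist');s=robot.observe();print(s['contact_force'],s['torque'],s['tool_pos'])"
```

```text
[-0.0717  6.1143 -0.9177] [ 0.9976  0.1804 -0.0701] [0.6047 0.0218 0.0322]
[-1.0095  5.5    -0.5237] [ 0.9531  0.0902 -0.0231] [0.6047 0.0218 0.0322]
[-0.7087  6.1482 -0.5728] [1.0192 0.1979 0.0342] [0.6047 0.0218 0.0321]
```

>>> apply_moves(plan=[[-0.0005,0,0,0,0,0,1],[-0.001,0,0,0,0,0,1],[-0.0015,0,0,0,0,0,1],[-0.002,0,0,0,0,0,1],[-0.002,0,0,0,0,0,1]])

```text
time: 22.75
tool_pos: [0.6048, 0.0231, 0.0321]
tool_rot: [-1.571, -0.0, -1.627]
contact_force: [0.0, 3.4, -0.6]
opening: 0.0136
```

```bash
python3 -c "
from h import *
for i in range(3):
  cams.read_camera('wrist');s=robot.observe();print(s['contact_force'],s['torque'],s['tool_pos'])"
```

```text
[-0.1871  3.1199 -1.3405] [0.4056 0.2545 0.055 ] [0.6048 0.0231 0.0321]
[ 0.0873  2.7183 -2.1958] [0.414  0.2714 0.0038] [0.6048 0.0231 0.0321]
[-2.0661  2.4766 -1.0569] [0.3465 0.2096 0.0122] [0.6048 0.0231 0.0321]
```

>>> apply_moves(plan=[[-0.0005,0,0,0,0,0,1],[-0.001,0,0,0,0,0,1],[-0.0015,0,0,0,0,0,1],[-0.0015,0,0,0,0,0,1],[-0.0015,0,0,0,0,0,1]])

```text
time: 23.52
tool_pos: [0.6049, 0.0236, 0.032]
tool_rot: [-1.571, -0.001, -1.628]
contact_force: [-0.7, -5.2, -1.8]
opening: 0.0136
```

```bash
python3 -c "
from h import *
for i in range(3):
  cams.read_camera('wrist');s=robot.observe();print(s['contact_force'],s['torque'],s['tool_pos'])"
```

```text
[-0.727  -6.3791 -0.9467] [-0.8617  0.3047 -0.0187] [0.6049 0.0237 0.032 ]
[-1.3585 -5.4613 -2.4047] [-0.8271  0.265   0.0097] [0.6049 0.0236 0.032 ]
[-1.425  -6.0658 -1.9138] [-0.8429  0.2637 -0.0155] [0.6049 0.0236 0.032 ]
```

The push dipped between y = 24.3 and 23.0 mm. A gentle pull now meets stiff resistance: −6 N over 0.5 mm. So the tray is caught. I take the load off and release.

>>> apply_moves(plan=[[0.0005,0,0,0,0,0,1],[0.001,0,0,0,0,0,1],[0.0012,0.0002,0,0,0,0,1],[0.0012,0.0003,0,0,0,0,1],[0.0012,0.0003,0,0,0,0,1]])

```text
time: 24.3
tool_pos: [0.6049, 0.0236, 0.032]
tool_rot: [-1.571, -0.0, -1.627]
contact_force: [-1.4, -4.1, 1.0]
opening: 0.0138
```

>>> apply_moves(plan=[[0,0,0,0,0,0,0.4],[0,0,0,0,0,0,0],[0,0,0,0,0,0,-0.3],[0,0,0,0,0,0,-0.3],[0,0,0,0,0,0,-0.3]])

```text
time: 24.92
tool_pos: [0.6049, 0.0237, 0.0318]
tool_rot: [-1.571, 0.0, -1.627]
contact_force: [-0.4, -0.1, 0.1]
opening: 0.0579
```

>>> apply_moves(plan=[[0,-0.015,0,0,0,0,-0.3],[0,-0.035,0,0,0,0,-0.3],[0,-0.06,0,0,0,0,-0.3],[0,-0.09,0,0,0,0,-0.3],[0,-0.12,0,0,0,0,-0.3]])

```text
time: 25.55
tool_pos: [0.605, 0.0237, 0.154]
tool_rot: [-1.57, 0.0, -1.627]
contact_force: [0.6, -0.1, 0.3]
opening: 0.0597
```

```bash
python3 -c "
from h import *
delta([.6049,.0236,.15],np.radians(-93.3))
c,W=cam('wrist');im=cams.read_camera('wrist');cv2.imwrite('pics/w3.png',im)
m=np.array([.6049,.0236,0])-np.array([np.cos(-1.627),np.sin(-1.627),0])*.018
print('tail if unmoved',proj(c,W,[m+[0,0,.014]]))
cv2.imwrite('pics/scene2.png',cams.read_camera('scene'))"
```

```text
t 25.55 pos [0.605  0.0237 0.154 ] rot [-89.9325   0.0056 -93.2443] F [ 0.589  -0.0798  0.3256] op 0.059656287094438265
shift [ 0.0001  0.004  -0.0001] turn [-0.0675  0.0557 -0.0056]
tail if unmoved [[321.7585 208.4014]]
```

View pics/w3.png

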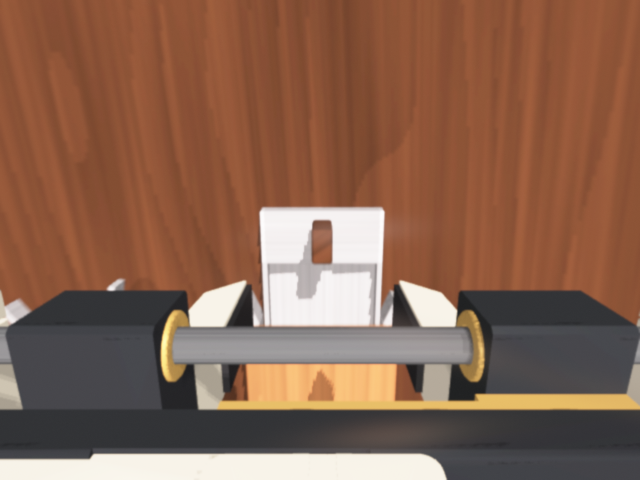

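View pics/scene2.png

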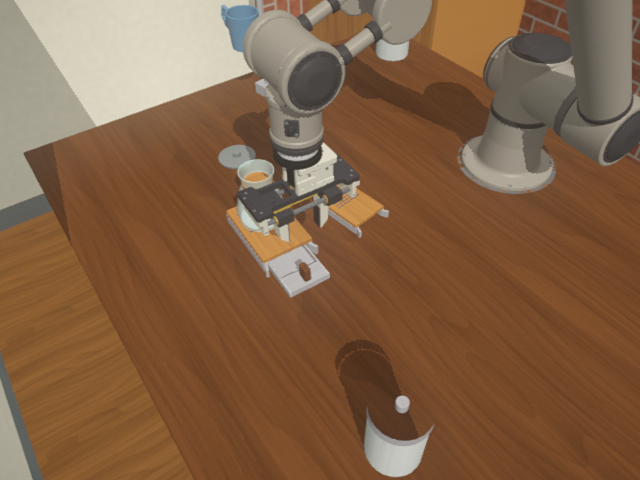

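Tail edge at row 208, as predicted for an unmoved tray (208.4). Carafe (256,175), lid (237,155) and canister (397,440) stand where they did. Hand in.

```bash
python3 -c "
from cell import robot
print(robot.hand_in())"
```

```text
the job is handed in; nothing more can be done
None
```

The tray is under the bench with the carafe on it, caught against its bumper and released. I handed the job in at about 25.6 s of the 61 s allowed. I slid it in nose first by its wooden grip.

**Catch:** The push rose to about 5.6 N, dipped to 4.6 N, then rose again to about 6 N. A gentle pull back of about 6 N then met stiff resistance and moved the tray only about 0.5 mm. I relieved only part of that pull, so about 4 N was still on when I opened the jaws.

**After letting go:** The tray's tail edge was at row 208 in the wrist picture; an unmoved tray would show at 208.4. The gripper was clear, with no contact force. In the scene view, the carafe, lid and canister stood where they did at the start.

**False alarm:** Earlier on the way in, a push of about 4 N that dropped off looked like a click. A pull-back showed the tray was free, so I put it down to friction and pushed on. The highest force I read between tray and bench was about 6.6 N, against the 20 N limit, but I only read forces between moves, so brief peaks could have been missed.

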